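# Square a tray frame by its diagonals and load it with cartons

## Task

Check the grey tray frame for square with the slide rule: lay the rule inside, down on the board, and open it until it reaches from the corner with the tall bolt into the opposite corner, then measure the other two corners in the same way; if the two readings differ, shift the far rail sideways until the frame is square. Lay the rule back along its black mat, and stack all the cartons into one neat column on the black mark in the middle of the tray, each square to the board like the mark. Leave the other things on the bench alone.

Things in the scene. Friction and masses are not known exactly. Their poses are not given: they have to be found in the camera images.
- tray: fixed plywood board 250 (x) x 290 (y) x 12 mm with a grey steel rim of four rails, 12 mm thick, 30 mm high (tops 42 mm above the bench), inside 170 (x) x 220 (y) mm when square. Origin: centre of the underside; x from near to far rail, y left. The near rail is fixed, the side rails pivot at its inner corners, the far rail is pivoted to both: the frame leans like a parallelogram, up to 0.3 rad
- pad (a point): centre of the flat black mark (66 x 104 mm, same directions as the board, long side along the board's y) on the middle of the board, at the board's top surface (12 mm above the bench)
- seat_nl (a point): near left inner corner, the one with the tall bolt (22 mm above the rail, the other three 5 mm): where the centre of a rule nose stands when home in the corner, 6 mm off both rails and 7 mm above the board
- seat_nr (a point): the same point for the near right inner corner
- seat_fl (a point): the same point for the far left inner corner; it moves with the left side rail, its x axis points along that rail (parallel to the tray's x when the frame is square)
- seat_fr (a point): the same point for the far right inner corner; moves with the right side rail
- rail_mid (a point): middle of the far rail's top edge (rail 12 mm thick, 30 mm high below this point). Pinched here from above, fingers before and behind it, the rail shifts sideways along the tray's y with about 10 N, staying parallel to the near rail; stiff pivots keep the frame where it is left
- rule: slide rule lying flat: aluminium sleeve 160 x 24 x 14 mm, a steel tongue slides out of its +x end; a round nose of radius 6 mm at either end on the centre line. 0.35 kg in all. Origin on the sleeve's underside, 100 mm from the fixed nose's centre; x runs along the rule to the sliding nose, z up; the sleeve spans x = -80 to +80 mm. At the start on its mat
- slide (a joint): reading of the slide rule, m: how far the tongue is out, 0 to 0.11; the distance between the nose centres is 0.210 + this. Slides with about 0.5 N of friction, less than it takes to drag the sleeve along a surface (about 2 N), and stays where it is left.
- rule_grip (a point): top centre of the black handle fixed on the sleeve, 30 mm along the rule x 16 mm across, from 14 to 54 mm above the rule's underside; above the rule's origin, close to its centre of mass; for lifting the rule
- slide_grip (a point): top centre of the black knob on the sliding tongue, 22 mm along the rule x 16 mm across, from 16 to 54 mm above the rule's underside, 50 mm behind the sliding nose's centre; for opening and closing the rule
- nose_fixed (a point): centre of the fixed round nose, 7 mm above the rule's underside
- nose_slide (a point): centre of the sliding round nose, 7 mm above the rule's underside (the tongue itself hangs 2 mm clear of the surface)
- mat: black rubber mat fixed on the bench, 340 (x) x 100 (y) x 3 mm; origin at the centre of its underside
- carton1: closed cardboard carton of bearings, 64 (its x) x 100 (its y) x 38 mm high, 0.2 to 0.4 kg, white band round its middle; origin at the centre of its underside, z up. Absent in some starts (None).
- carton2: closed cardboard carton of bearings, 64 (its x) x 100 (its y) x 38 mm high, 0.2 to 0.4 kg, white band round its middle; origin at the centre of its underside, z up. Absent in some starts (None).
- carton3: closed cardboard carton of bearings, 64 (its x) x 100 (its y) x 46 mm high, 0.2 to 0.4 kg, white band round its middle; origin at the centre of its underside, z up. Absent in some starts (None).
- carton4: closed cardboard carton of bearings, 64 (its x) x 100 (its y) x 46 mm high, 0.2 to 0.4 kg, white band round its middle; origin at the centre of its underside, z up. Absent in some starts (None).
- jar: glass jar with a white cap, bystander, radius 30 mm, 85 mm high; origin at the centre of its underside
- screwdriver: screwdriver lying on the bench, bystander; origin on its underside
- tape: roll of black tape lying flat, bystander, radius 45 mm, 25 mm high; origin at the centre of its underside
There are look-alikes about, which are no part of the job. There is more than one size of the rule; the one meant has the size given above.

How it is judged:
On the way, in this order (a step that is already met when the one before it is completed fails the run):
1. the rule lies in the frame and reaches from the tall bolt's corner (near left) to the far right corner, each nose within 8 mm of home in its corner (((distance between nose_fixed and seat_nl below 0.008 m and distance between nose_slide and seat_fr below 0.008 m) or (distance between nose_fixed and seat_fr below 0.008 m and distance between nose_slide and seat_nl below 0.008 m))), for 0.3 s.
2. then the rule reaches in the same way from the near right to the far left corner (((distance between nose_fixed and seat_nr below 0.008 m and distance between nose_slide and seat_fl below 0.008 m) or (distance between nose_fixed and seat_fl below 0.008 m and distance between nose_slide and seat_nr below 0.008 m))), for 0.3 s.
At the end, for the whole second after the job is handed in: side rails within 0.025 rad of the board's x; rule at rest flat on its mat, along it within 0.35 rad either way round, origin within 90 mm lengthwise and 45 mm crosswise of its centre; every carton upright and still, within 14 mm of the mark's centre from above and 0.14 rad of its direction (angle between the x axis of seat_fl and the x axis of tray, either way round below 0.025 rad and x of rule in the frame of mat between -0.09 and 0.09 m and y of rule in the frame of mat between -0.045 and 0.045 m and z of rule in the frame of mat below 0.01 m and angle between the x axis of rule and the x axis of mat, either way round below 0.35 rad and angle between rule's own z axis and vertical below 0.1 rad and linear speed of each of rule, carton1, carton2, carton3, carton4 below 0.02 m/s and horizontal distance between each of carton1, carton2, carton3, carton4 and pad below 0.014 m and angle between the x axis of each of carton1, carton2, carton3, carton4 and the x axis of tray, either way round below 0.14 rad and angle between each of carton1, carton2, carton3, carton4's own z axis and vertical below 0.06 rad); the robot touches nothing.
It fails at once if the jar is moved more than 30 mm (distance of jar from where it was at the start of the episode above 0.03 m).
It fails at once if the screwdriver is moved more than 30 mm (distance of screwdriver from where it was at the start of the episode above 0.03 m).
It fails at once if the tape is moved more than 30 mm (distance of tape from where it was at the start of the episode above 0.03 m).
Of carton1, carton2, carton3, carton4 only 2 to 4 are there at a start; the rules pass over those that are not, and their reading is None.
At some moment in a run one of rule may be knocked a few centimetres aside while the robot is not near it.
It also fails if it takes over 210 s, if anything falls off the work surface, if the arm or the gripper's body presses on something with over 40 N, if the wrist force passes 120 N, or if a joint passes its speed limit or range.

## Robot

A 6-joint arm with a two-finger parallel gripper is mounted at the origin on the work surface. World frame = base frame: x ahead of the robot, y to its left, z up, the work surface at z = 0. Lengths are in m, angles in rad, forces in N, time in s.
With the tool pointing down it reaches from about 0.3 to 1 m from the base axis. Payload 5.1 kg.
Tool frame: the origin (TCP) lies at the very end of the fingers, on their centre line; the grasp point (between the pads) lies 19 mm behind it; z points along the fingers, y is the line along which they close (so a half turn about z gives the same grasp; the last joint's range is limited). The gripper opens to 95 mm and grips with 3 to 60 N. Pads are 20 mm wide; open, the fingers measure 119 mm over their backs; the gripper's body (75 mm by 180 mm) begins 59 mm behind the grasp point.
Start: joints at [1.174, 0.124, 1.65, -0, 1.367, -0.083], TCP at [0.201, 0.618, 0.215] pointing down, gripper open.
Joint ranges: [-2.61, 2.61], [-1.02, 2.33], [0.03, 2.71], [-1.35, 4.49], [0.32, 2.68], [-2.91, 2.91]. Speed limits (rad/s): [2.57, 2.57, 3.14, 3.14, 3.14, 3.14].

## Interface

Orientations are given as a 3x3 rotation matrix whose columns are the frame's x, y, z axes.
In Python, from plant import move_pose, move_linear, move_j, gripper_open, close_gripper, hold, ik, snapshot, camera_model, IKError, finish_job, get_time_s, get_q, get_dq, get_joint_efforts, get_tcp_pos, get_tool_rot, get_force, get_wrist_torque, get_finger_gap, get_grasp_force gives the robot as it stands. Calls block until the motion is done:
- move_pose(position, orientation): joint-space move of the TCP to a pose.
- move_linear(position, rate=0.15, rotation=None): straight line of the TCP; rotation=None keeps the orientation; rate is the mean speed in m/s.
- move_j(angles): joint-space move.
- gripper_open() and close_gripper(): open the fingers fully, or close them until they stop; the grip force is fixed at half the most.
- hold(seconds).
- ik(position, orientation): joint angles nearest the present ones, or None.
- snapshot(name): name is "scene" or "top"; returns the picture (420x560x3 uint8, red, green, blue); there is no depth.
- camera_model(name): a dict with "K" (3x3 intrinsics, pixels), "R" (3x3) and "t" (3): a world point X has camera coordinates R X + t. Camera axes: x right, y down, z forward; pixel columns grow to the right and rows downward; lengths in m; the calibration is good to about 2 mm. A picture is of the moment at which its call begins. camera_model takes no time and is no camera call.
A pose or a line that the arm cannot do raises IKError and nothing moves.
- finish_job(): hands the job in; it is judged then, once.
Readings, each from a call of its own:
- get_time_s(): time.
- get_q(): joint angles.
- get_dq(): joint speeds.
- get_joint_efforts(): joint torques, N m.
- get_tcp_pos(): TCP position.
- get_tool_rot(): TCP orientation.
- get_force(): force on the tool from outside, world axes, zero at the start.
- get_wrist_torque(): the same for the moment, N m.
- get_finger_gap(): finger opening in m.
- get_grasp_force(): force on a finger pad.
Only numpy, scipy, OpenCV 4.12 (cv2) and the standard library are available. Lean on these libraries where they do the work, as an engineer would, in place of code of your own. Each camera call takes 0.05 s, during which the arm holds its last target. There are 200 camera calls.

## Working session

There is one attempt and no reset: what is moved stays moved. The work goes in short steps, each a Python script; the robot and the scene stay as the last script left them, time stands still between calls to the robot, and variables do not carry over. Pictures are saved under pics/ and viewed, at most 14 in all, crops included, and the job is handed in when it is done.

```bash
ls; mkdir -p pics; python3 - <<'E'
from plant import *
import cv2
for n in("scene","top"):
    im=snapshot(n); cv2.imwrite(f"pics/{n}0.png",im[:,:,::-1])
    m=camera_model(n); print(n,m["K"],m["R"],m["t"], -m["R"].T@m["t"])
print(get_time_s())
E
```

```text
pics
scene [[510.46517733   0.         276.69159969]
 [  0.         510.46517733 223.77634209]
 [  0.           0.           1.        ]] [[-0.84376793  0.53665161 -0.00779292]
 [ 0.45651805  0.70998902 -0.53619667]
 [-0.28221792 -0.45598316 -0.84405711]] [ 0.500421   -0.13146454  1.93151178] [1.02736237 0.70552349 1.56371514]
top [[404.0894405    0.         276.59649234]
 [  0.         404.0894405  212.58527166]
 [  0.           0.           1.        ]] [[-0.01802478 -0.9995363   0.02454179]
 [-0.99781744  0.01642341 -0.06395799]
 [ 0.06352527 -0.02564105 -0.99765078]] [-0.10736922  0.55068106  1.25861253] [ 0.46759015 -0.08409134  1.29351126]
0.1
```

View pics/top0.png

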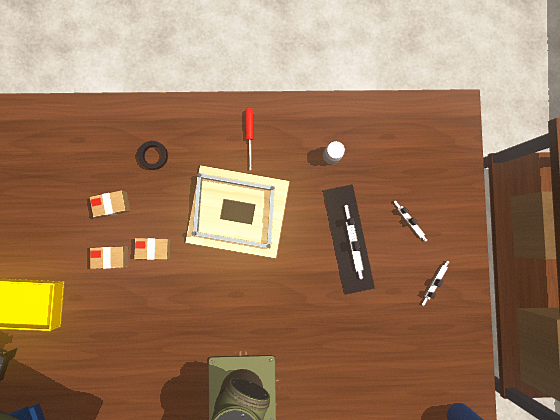

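View pics/scene0.png

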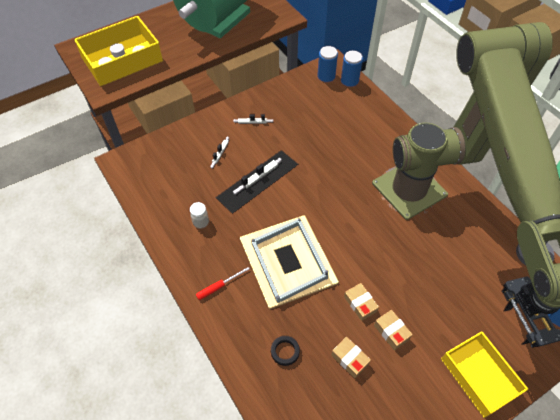

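Top view: tray near (238,212) with the mark at (238,210), the rule on its mat at (353,241), three cartons at (108,204), (106,258) and (150,249), and two small look-alike rules on the right. The scene view matches. Next I'll enlarge the parts I need.

```bash
python3 - <<'E'
import cv2,numpy as np
t=cv2.imread("pics/top0.png"); s=cv2.imread("pics/scene0.png")
up=lambda a,f:cv2.resize(a,None,fx=f,fy=f,interpolation=cv2.INTER_CUBIC)
cv2.imwrite("pics/c1.png",up(t[155:300,180:380],4))
cv2.imwrite("pics/c2.png",up(s[140:315,190:350],3.4) if 0 else up(s[145:310,200:345],3.6))
E
```

```text
(no output)
```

View pics/c1.png

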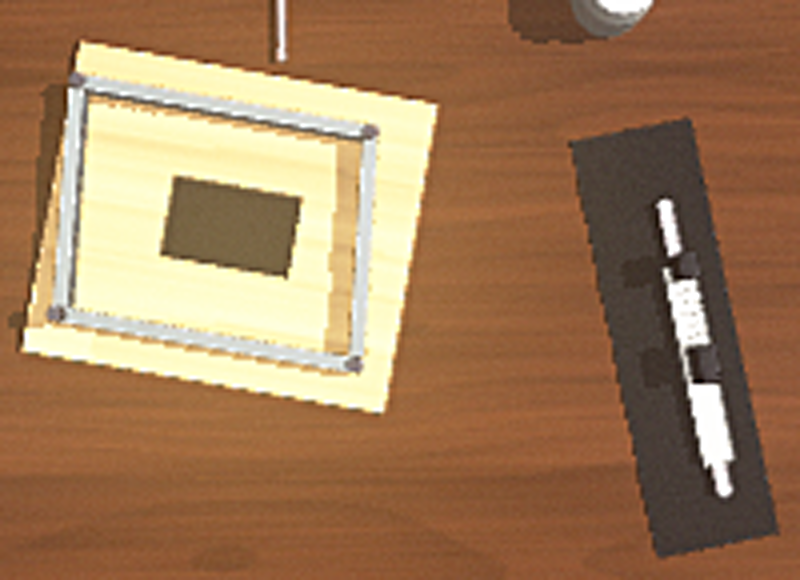

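View pics/c2.png

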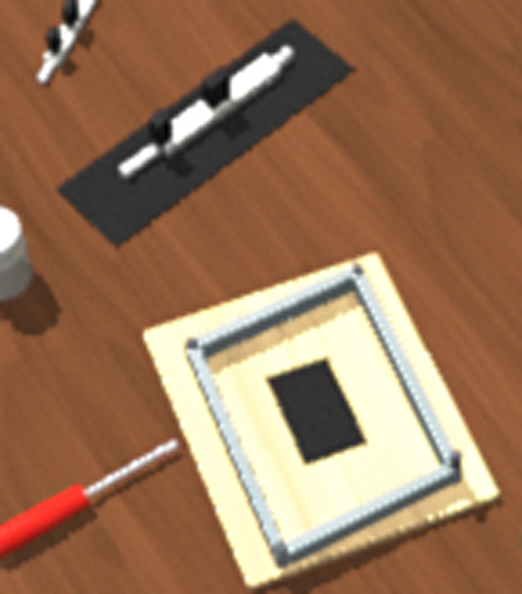

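The near-left tall bolt shows at (455,460) in the scene crop. The frame leans. The sliding nose is the upper end of the rule in the top view. Next are the measurements in both views.

```bash
cat > vis.py <<'E'
import cv2, numpy as np
from plant import camera_model, snapshot
CM={n:camera_model(n) for n in("scene","top")}
def ray(n,p):
    m=CM[n]; d=m["R"].T@np.linalg.solve(m["K"],np.array([p[0],p[1],1.]))
    return -m["R"].T@m["t"], d
def onz(n,p,z):
    c,d=ray(n,p); return c+d*(z-c[2])/d[2]
def proj(n,X):
    m=CM[n]; q=m["K"]@(m["R"]@np.asarray(X,float)+m["t"]); return q[:2]/q[2]
def tri(a,b):   # a in scene, b in top -> point, miss distance
    (c1,d1),(c2,d2)=ray("scene",a),ray("top",b)
    d1/=np.linalg.norm(d1); d2/=np.linalg.norm(d2)
    s=np.linalg.lstsq(np.c_[d1,-d2],c2-c1,rcond=None)[0]
    p,q=c1+s[0]*d1,c2+s[1]*d2
    return (p+q)/2,np.linalg.norm(p-q)
def hsv(im): return cv2.cvtColor(im,cv2.COLOR_RGB2HSV)
def blobs(mask,amin=20):
    n,l,st,c=cv2.connectedComponentsWithStats(mask.astype(np.uint8),connectivity=8)
    return [(c[i],st[i,4],(l==i)) for i in range(1,n) if st[i,4]>=amin]
def cnt(m):
    c=cv2.findContours(m.astype(np.uint8),cv2.RETR_EXTERNAL,cv2.CHAIN_APPROX_NONE)[0]
    return max(c,key=len)
E
python3 - <<'E'
from vis import *
np.set_printoptions(precision=4,suppress=True)
ims={n:cv2.cvtColor(cv2.imread(f"pics/{n}0.png"),cv2.COLOR_BGR2RGB) for n in CM}
for n,pts in dict(top=[(238,210),(215,250),(201,220),(352,290),(353,262),(356,246),(350,222),(346,206),(150,249),(108,204),(150,243),(300,250)],scene=[(288,258),(300,290),(262,187),(262,170),(360,297)]).items():
    H=hsv(ims[n])
    for p in pts: print(n,p,ims[n][p[1],p[0]],H[p[1],p[0]])
for n,im in ims.items():
    H=hsv(im)
    for name,m in dict(board=(H[...,0]>15)&(H[...,0]<35)&(H[...,2]>150)&(H[...,1]<140)&(H[...,1]>30),
                       white=(H[...,1]<40)&(H[...,2]>190),dark=(H[...,2]<75)&(H[...,1]<90),
                       red=((H[...,0]<6)|(H[...,0]>174))&(H[...,1]>200)&(H[...,2]>150),
                       carton=(H[...,0]>8)&(H[...,0]<20)&(H[...,2]>150)&(H[...,1]>70)).items():
        print(n,name,[(c.round(1).tolist(),a) for c,a,_ in blobs(m,15)if a<12000][:22])
E
```

```text
top (238, 210) [122 100  66] [ 18 117 122]
top (215, 250) [164 109  66] [ 13 152 164]
top (201, 220) [255 249 189] [ 27  66 255]
top (352, 290) [70 57 52] [ 8 66 70]
top (353, 262) [52 43 38] [11 69 52]
top (356, 246) [82 71 70] [ 3 37 82]
top (350, 222) [79 70 67] [ 8 39 79]
top (346, 206) [255 255 255] [  0   0 255]
top (150, 249) [254 254 253] [ 30   1 254]
top (108, 204) [254 253 252] [ 15   2 254]
top (150, 243) [254 254 253] [ 30   1 254]
top (300, 250) [149  94  57] [ 12 157 149]
scene (288, 258) [52 51 50] [15 10 52]
scene (300, 290) [76 84 84] [90 24 84]
scene (262, 187) [53 53 51] [30 10 53]
scene (262, 170) [12 10 11] [165  43  12]
scene (360, 297) [255 255 255] [  0   0 255]
scene board [([504.8, 3.7], np.int32(235)), ([543.2, 17.6], np.int32(659)), ([527.4, 27.5], np.int32(72)), ([495.7, 32.3], np.int32(272)), ([249.9, 56.5], np.int32(361)), ([138.1, 48.0], np.int32(26)), ([499.3, 106.1], np.int32(420)), ([103.6, 61.7], np.int32(21)), ([160.2, 98.2], np.int32(560)), ([450.6, 134.2], np.int32(74)), ([390.3, 189.9], np.int32(537)), ([437.8, 186.8], np.int32(74)), ([281.6, 
[... 4431 characters left out ...]
91.0], np.int32(34)), ([380.5, 90.0], np.int32(34)), ([374.3, 106.9], np.int32(2412)), ([465.5, 91.9], np.int32(74)), ([344.3, 94.4], np.int32(231)), ([265.3, 98.9], np.int32(129)), ([469.5, 97.8], np.int32(28)), ([317.0, 98.1], np.int32(22)), ([199.0, 110.1], np.int32(616)), ([153.8, 106.5], np.int32(155)), ([64.2, 105.0], np.int32(21)), ([558.4, 144.6], np.int32(49)), ([289.8, 130.5], np.int32(17)), ([227.3, 145.5], np.int32(311)), ([260.6, 145.6], np.int32(105)), ([384.2, 145.4], np.int32(168)), ([317.9, 145.4], np.int32(30)), ([236.9, 164.3], np.int32(197)), ([264.0, 159.0], np.int32(21)), ([264.5, 165.3], np.int32(211)), ([250.3, 192.4], np.int32(227)), ([242.5, 250.4], np.int32(4910))]
```

```bash
python3 - <<'E'
from vis import *
np.set_printoptions(precision=4,suppress=True)
ims={n:cv2.cvtColor(cv2.imread(f"pics/{n}0.png"),cv2.COLOR_BGR2RGB) for n in CM}
def quad(mask):
    h=cv2.convexHull(cnt(mask)); 
    for e in np.arange(1,8,.25):
        q=cv2.approxPolyDP(h,e,True)
        if len(q)==4: break
    # refine: fit lines to hull-near contour points
    c=cnt(mask)[:,0].astype(float); q=q[:,0].astype(float); L=[]
    for i in range(4):
        a,b=q[i],q[(i+1)%4]; d=(b-a)/np.linalg.norm(b-a); nrm=np.array([-d[1],d[0]])
        t=(c-a)@d; s=(c-a)@nrm; k=(abs(s)<2)&(t>4)&(t<np.linalg.norm(b-a)-4)
        vx,vy,x,y=cv2.fitLine(c[k].astype(np.float32),cv2.DIST_HUBER,0,.01,.01).ravel(); 
        nn=np.array([-vy,vx]); off=nn@[x,y]; cen=q.mean(0)
        if nn@cen>off: nn,off=-nn,-off
        L.append((nn,off+.5))
    return np.array([np.linalg.solve(np.array([L[i-1][0],L[i][0]]),[L[i-1][1],L[i][1]]) for i in range(4)])
rois=dict(top=(185,155,110,110),scene=(225,205,125,110))
Q={}
for n,im in ims.items():
    x,y,w,h=rois[n]; H=hsv(im)[y:y+h,x:x+w]; m=(H[...,2]>190)
    if n=="top": m&=~((H[...,0]<12)&(H[...,1]>120))
    m=m&(np.arange(h)[:,None]+y>162)
    b=max(blobs(m),key=lambda b:b[1])[2]; b=cv2.morphologyEx(b.astype(np.uint8),cv2.MORPH_CLOSE,np.ones((7,7)))
    q=quad(b)+[x,y]; Q[n]=q; P=np.array([onz(n,p,.012) for p in q]); print(n,q.round(1).tolist()); print(P[:,:2], np.linalg.norm(P-np.roll(P,-1,0),axis=1),P.mean(0))
for p in Q["scene"]:
    X=onz("scene",p,.012); j=np.argmin([np.linalg.norm(onz("top",t,.012)-X) for t in Q["top"]]); print(tri(p,Q["top"][j]))
up=lambda a,f:cv2.resize(a,None,fx=f,fy=f,interpolation=cv2.INTER_CUBIC)
A=up(ims["top"][180:280,80:180],5); B=up(ims["scene"][280:385,325:420],5)[:500,:475]
cv2.imwrite("pics/c3.png",np.hstack([A[:,:400],B[:,:400]])[:,:,::-1])
E
```

```text
scene [[304.2, 214.0], [338.9, 281.7], [268.0, 307.4], [238.5, 236.5]]
[[ 0.4016 -0.114 ]
 [ 0.4565  0.1744]
 [ 0.7059  0.1245]
 [ 0.6512 -0.161 ]] [0.2936 0.2544 0.2907 0.254 ] [0.5538 0.006  0.012 ]
top [[200.0, 164.9], [289.2, 180.6], [275.7, 257.9], [184.4, 242.2]]
[[ 0.7056  0.1244]
 [ 0.6512 -0.1591]
 [ 0.4061 -0.1117]
 [ 0.4606  0.1747]] [0.2887 0.2496 0.2916 0.2502] [0.5559 0.0071 0.012 ]
(array([ 0.4054, -0.1109,  0.0192]), np.float64(0.002376219776632698))
(array([0.4593, 0.1749, 0.0158]), np.float64(0.0032346845080724876))
(array([0.7058, 0.1244, 0.0117]), np.float64(0.0001528548155838513))
(array([ 0.6513, -0.1594,  0.0143]), np.float64(0.0011376555744662194))
```

View pics/c3.png

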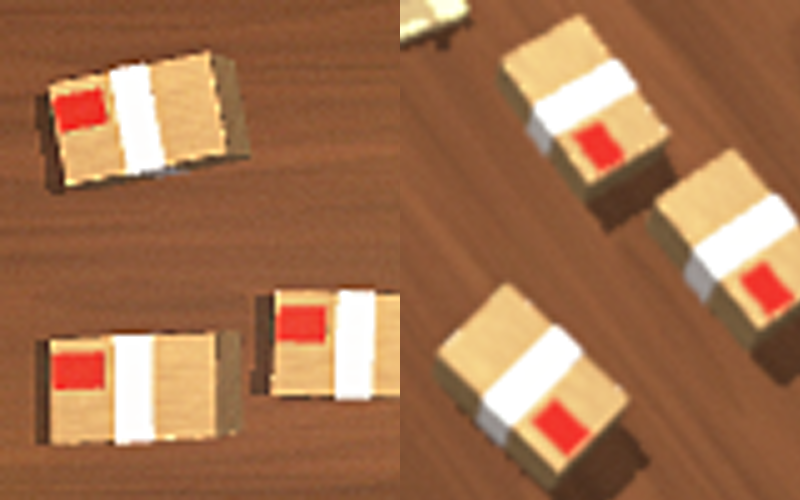

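Both crops are clear: three cartons with red labels and white bands on their top faces. Now the bolts, the rail lean, the carton poses and the rule pose.

```bash
cat >> vis.py <<'E'
YAW=-0.1885; C0=np.array([.5555,.0068])
RT=np.array([[np.cos(YAW),-np.sin(YAW)],[np.sin(YAW),np.cos(YAW)]])
def w2t(p): return RT.T@(np.asarray(p)[:2]-C0)
def t2w(p): return RT@np.asarray(p)+C0
def rule_pose(ims,near=None):
    """rule = long white object on the dark mat / anywhere: tips triangulated"""
    out={}
    for n,(x,y,w,h) in dict(top=(325,190,50,105),scene=(215,145,85,70)).items():
        H=hsv(ims[n])[y:y+h,x:x+w]; m=(H[...,1]<60)&(H[...,2]>130)
        v,u=np.nonzero(m); p=np.c_[u,v]+[x,y]
        vx,vy,cx,cy=cv2.fitLine(p.astype(np.float32),cv2.DIST_HUBER,0,.01,.01).ravel()
        d=np.array([vx,vy]); c=np.array([cx,cy]); t=(p-c)@d
        e=[c+d*(t.min()-.4),c+d*(t.max()+.4)]
        out[n]=sorted(e,key=lambda q:q[0 if n=="scene" else 1])  # sliding end first at start pose
    return out
E
python3 - <<'E'
from vis import *
np.set_printoptions(precision=4,suppress=True)
ims={n:cv2.cvtColor(cv2.imread(f"pics/{n}0.png"),cv2.COLOR_BGR2RGB) for n in CM}
T=dict(NL=((326.4,272.8),(194,233.5)),FL=((278,297.8),(199.3,174.75)),FR=((253.6,240.6),(272.5,187.75)),NR=((299.4,220.3),(268.3,246.2)))
for k,(a,b) in T.items(): X,e=tri(a,b); print(k,X,e,"tray",w2t(X))
# mark
for n,(x,y,w,h) in dict(top=(218,195,40,32),scene=(272,240,35,40)).items():
    H=hsv(ims[n])[y:y+h,x:x+w]; b=max(blobs((H[...,2]<170)if n=="top" else H[...,2]<90),key=lambda b:b[1]); p=b[0]+[x,y]
    print("mark",n,p,b[1],onz(n,p,.012))
S=[(364.5,308.8),(397.8,337.2),(356.7,365.0)]; R=[(140.2,244.5),(94.9,253.6),(95.6,201.6)]
cen=dict(scene=[(361.5,301.5),(394,329.5),(350.5,357)],top=[(150,249),(106,258),(107,204)])
for i in range(3):
    X,e=tri(S[i],R[i]); print("carton label",X,e)
    for n in CM:
        c=cen[n][i]; H=hsv(ims[n]); x,y=int(c[0])-28,int(c[1])-26; H=H[y:y+52,x:x+56]
        m=(H[...,2]>(185 if n=="top" else 205)); b=[b for b in blobs(m) if b[2][20:32,20:36].any()]; b=max(b,key=lambda b:b[1])[2]
        r=cv2.minAreaRect(cnt(b)); box=cv2.boxPoints(r)+[x,y]; P=np.array([onz(n,p,X[2])[:2] for p in box])
        l=np.linalg.norm(P-np.roll(P,-1,0),axis=1); d=P-np.roll(P,-1,0); k=np.argmax(l); print("  ",n,P.mean(0),l,"long dir",np.arctan2(d[k,1],d[k,0])%np.pi)
r=rule_pose(ims); print(r)
N=[]
for a,b in zip(r["scene"],r["top"]): X,e=tri(a,b); print("tip",X,e,onz("top",b,.01),onz("scene",a,.01)); N.append(X)
d=N[0]-N[1]; print("len",np.linalg.norm(d),"yaw",np.arctan2(d[1],d[0]))
for n,p in dict(top=(356,246),scene=(259.5,168.5)).items(): pass
print("handle",tri((200+216/3.6,145+79/3.6),(180+708/4,155+361/4)),"knob",tri((200+161/3.6,145+120/3.6),(180+685/4,155+264/4)))
for n,q in dict(top=[(572,143),(690,120),(777,532),(658,557)],scene=[(60,188),(293,20),(354,69),(118,244)]).items():
    P=np.array([onz(n,(180+a/4,155+b/4)if n=="top" else (200+a/3.6,145+b/3.6),.003)[:2] for a,b in q]); print("mat",n,P.mean(0),np.linalg.norm(P-np.roll(P,-1,0),axis=1),P[0]-P[-1],P[0]-P[1])
E
```

```text
NL [0.4863 0.1383 0.0494] 0.0012461677278329114 tray [-0.0926  0.1162]
FL [0.668  0.1232 0.0399] 0.003334006947538993 tray [0.0887 0.1355]
FR [ 0.6237 -0.1038  0.0402] 0.0037532215352639 tray [ 0.0878 -0.0958]
NR [ 0.4426 -0.088   0.0382] 0.0026106537177077306 tray [-0.0931 -0.1143]
mark top [237.3562 211.3059] 657 [0.5553 0.0074 0.012 ]
mark scene [287.4528 258.8523] 413 [0.5542 0.0083 0.012 ]
carton label [0.4553 0.3048 0.0394] 0.0020241217048705654
   scene [0.4415 0.2724] [0.069  0.1013 0.0669 0.0998] long dir 1.4776460655483725
   top [0.4434 0.2726] [0.0653 0.0987 0.0654 0.0984] long dir 1.4938044497633938
carton label [0.4307 0.4372 0.0506] 0.0014160271072290978
   scene [0.4185 0.4041] [0.068  0.1009 0.0659 0.0994] long dir 1.5267882331350284
   top [0.4205 0.4034] [0.0962 0.0664 0.0958 0.0663] long dir 1.5523114926316604
carton label [0.5889 0.4376 0.049 ] 0.0018459648216523365
   scene [0.5828 0.4036] [0.0658 0.1004 0.064  0.0988] long dir 1.7287336076004025
   top [0.5843 0.402 ] [0.099  0.0654 0.0987 0.0652] long dir 1.7568689877727701
{'top': [array([345.2667, 204.5346]), array([360.9636, 278.6284])], 'scene': [array([232.2535, 191.6162]), array([280.7984, 158.4597])]}
tip [ 0.5726 -0.3371  0.0193] 0.004635002431163364 [ 0.5715 -0.3374  0.01  ] [ 0.5715 -0.3451  0.01  ]
tip [ 0.3348 -0.3784  0.0155] 0.0027537880730066503 [ 0.3354 -0.3805  0.01  ] [ 0.3313 -0.3814  0.01  ]
len 0.24135958080374662 yaw 0.17229971504479677
handle (array([ 0.4403, -0.3603,  0.0532]), np.float64(0.0038159173873459455)) knob (array([ 0.5157, -0.3452,  0.0525]), np.float64(0.002840025074302038))
mat top [ 0.4609 -0.346 ] [0.0976 0.3361 0.0972 0.3366] [0.3312 0.06  ] [-0.0172  0.0961]
mat scene [ 0.4594 -0.3421] [0.3328 0.096  0.3348 0.0949] [ 0.016  -0.0936] [0.3273 0.0603]
```

```bash
cat > ctl.py <<'E'
import numpy as np
from plant import *
from vis import *
np.set_printoptions(precision=4,suppress=True)
def R(psi):
    y=np.array([np.cos(psi),np.sin(psi),0]); z=np.array([0,0,-1.]); return np.c_[np.cross(y,z),y,z]
def go(p,psi):
    """joint move to p with closing line at world angle psi (mod pi), wrist nearest mid range"""
    c=[(abs(q[5]),s) for s in(psi,psi+np.pi) if (q:=ik(p,R(s))) is not None]
    if not c: raise IKError(f"{p} {psi}")
    move_pose(p,R(min(c)[1])); return min(c)[1]
def lin(p,rate=.15): move_linear(np.asarray(p,float),rate=rate)
def push(d,dist,lim,step=.001,rate=.02):
    """step along unit d until reaction against d grows by lim; returns moved distance, force"""
    d=np.asarray(d,float); d=d/np.linalg.norm(d); f0=get_force(); p0=get_tcp_pos(); s=0
    while s<dist:
        s+=step; lin(p0+d*s,rate); f=-(get_force()-f0)@d
        if f>lim: break
    return s,f
def pics():
    return {n:snapshot(n) for n in("scene","top")}
E
python3 - <<'E'
from ctl import *
r=rule_pose(pics()); t=[onz("top",p,.01)[:2] for p in r["top"]]; print(t)
d=t[0]-t[1]; y=np.arctan2(d[1],d[0]); print(y)
H=np.array([.4393,-.3612]); ps=.18+np.pi/2
print(get_force()); go([*H,.16],ps); print(get_time_s(),get_tcp_pos(),get_q(),get_force())
lin([*H,.003+.026]); close_gripper(); print(get_finger_gap(),get_grasp_force(),get_force(),get_time_s())
lin([*H,.14]); hold(.2); print(get_finger_gap(),get_force(),get_wrist_torque(),get_time_s())
for n,im in pics().items(): cv2.imwrite(f"pics/{n}1.png",im[:,:,::-1])
E
```

```text
[array([ 0.5715, -0.3374]), array([ 0.3354, -0.3805])]
0.18065588336630936
[-0.4029  0.4294 -0.4851]
3.7167 [ 0.4397 -0.3607  0.16  ] [-0.7815 -0.014   1.8877  0.0001  1.2679  0.6083] [-0.7238  0.3341 -1.0712]
0.015726305030024507 29.99316304922104 [-0.0278 -0.7148 -0.4602] 5.95
0.01566891955360006 [-0.3803 -0.189  -2.8811] [-0.0745  0.1552  0.0185] 7.0417
```

```bash
python3 - <<'E'
from ctl import *
y=get_tool_rot()[:,1]; off=np.arctan2(y[1],y[0])-.18; print("tool-rule offset",off)
th=.104; u=np.array([np.cos(th),np.sin(th)]); n=np.array([-u[1],u[0]])
seat=dict(nl=np.array([-.079,.104]),nr=np.array([-.079,-.104]),fl=np.array([-.085,.11])+.164*u-.006*n,fr=np.array([-.085,-.11])+.164*u+.006*n)
for k in seat: print(k,t2w(seat[k]),seat[k])
for a,b in(("nl","fr"),("nr","fl")):
    A,B=t2w(seat[a]),t2w(seat[b]); d=B-A; yaw=np.arctan2(d[1],d[0]); h=A+.1*d/np.linalg.norm(d); print(a,b,np.linalg.norm(d)-.21,yaw,h)
    for pos in (h,): print(ik([*h,.14],R(yaw+off)),ik([*h,.04],R(yaw+off)))
E
```

```text
tool-rule offset -1.570813358826397
nl [0.4974 0.1238] [-0.079  0.104]
nr [ 0.4584 -0.0806] [-0.079 -0.104]
fl [0.6555 0.111 ] [0.0787 0.1211]
fr [ 0.6153 -0.0932] [ 0.0775 -0.087 ]
nl fr 0.036927453695976525 -1.0729009687784419 [0.5451 0.0359]
[-0.0325 -0.046   1.9542 -0.      1.2334  2.6112] [-0.0325  0.0735  2.0188 -0.      1.0493  2.6112]
nr fl 0.0648305837830058 0.7709849793317936 [ 0.5301 -0.0109]
[-0.1218 -0.0828  1.9891 -0.      1.2353  0.6781] [-0.1218  0.039   2.055  -0.      1.0476  0.6781]
```

View pics/scene1.png

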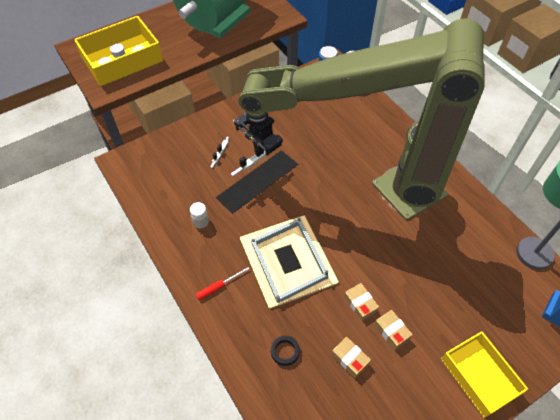

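The rule hangs level in the gripper. I'll lay it along the first diagonal and seat the fixed nose in the near-left corner by touch.

```bash
cat >> ctl.py <<'E'
def place_diag(A,B,inx,iny,off=-np.pi/2):
    """A,B: seats in tray coords; fixed nose to A, laid down, pushed against both rails. returns fixed-nose world xy, yaw"""
    a,b=t2w(A),t2w(B); d=(b-a)/np.linalg.norm(b-a); yaw=np.arctan2(d[1],d[0])
    h=a+.1*d+RT@np.array([.005*inx,.005*iny])
    move_pose([*h,.18],R(yaw+off)); lin([*h,.06])
    s,f=push([0,0,-1],.026,3,.001,.03); z=get_tcp_pos()[2]; print("down",s,f,z)
    p=get_tcp_pos(); lin([*h,z+.0015]); hold(.1)
    for e in((-inx,0),(0,-iny)):
        w=RT@np.array(e,float); print("probe",e,push([*w,0],.014,3.5))
        q=get_tcp_pos(); lin([*(q[:2]-w*.0007),q[2]]); hold(.1)
    q=get_tcp_pos(); lin([*q[:2],z+.0002],.03)
    print("nose tray",w2t(q[:2]-.1*d),"target",A,"force",get_force())
    return q[:2]-.1*d,yaw
E
python3 - <<'E'
from ctl import *
A,B=np.array([-.079,.104]),np.array([.0775,-.087])
n,yaw=place_diag(A,B,1,-1); print(n,yaw)
print(get_finger_gap(),get_time_s())
for k,im in pics().items(): cv2.imwrite(f"pics/{k}2.png",im[:,:,::-1])
E
```

```text
down 0.024000000000000014 8.956120764444446 0.03794688715119726
probe (-1, 0) (0.007, np.float64(4.133659178634807))
probe (0, 1) (0.007, np.float64(5.509731524237258))
nose tray [-0.0798  0.1045] target [-0.079  0.104] force [-0.085  -0.0925 -2.9984]
[0.4966 0.1244] -1.0728544638221824
0.015975025099195902 20.625
```

```bash
cat >> ctl.py <<'E'
def pull(n,yaw,s0,expect,lim=3.5):
    """grip the knob (reading s0) along the rule, slide by guarded steps; returns reading from robot position"""
    d=np.array([np.cos(yaw),np.sin(yaw)]); k=n+d*(.16+s0)
    q=get_tcp_pos(); lin([*q[:2],.12])
    go([*(k+.004*d),.12],yaw); lin([*(k+.004*d),.051]); close_gripper(); hold(.2)
    g=get_finger_gap(); q=get_tcp_pos(); print("knob gap",g,"z",q[2],"t",get_time_s())
    w=expect-s0-.004-.008
    if w>0: lin([*(k+d*(expect-s0-.008)),q[2]],.05); hold(.2)
    print("F",get_force()); r=push([*d,0],.022,lim); q=get_tcp_pos(); print("pull",r)
    s=(q[:2]-n)@d-.16; print("reading",s,"lateral",(q[:2]-n)@[-d[1],d[0]],"F",get_force(),get_time_s())
    return s
E
python3 - <<'E'
from ctl import *
n=np.array([.4966,.1244]); yaw=-1.07285
gripper_open(); print(get_force())
s=pull(n,yaw,.019,.037)
hold(.4)
for k,im in pics().items(): cv2.imwrite(f"pics/{k}3.png",im[:,:,::-1])
up=lambda a:cv2.resize(a,None,fx=4,fy=4,interpolation=cv2.INTER_CUBIC)
a=cv2.imread("pics/top3.png")[155:270,180:295]; b=cv2.imread("pics/scene3.png")[200:315,230:345]
cv2.imwrite("pics/c4.png",np.hstack([up(a)[:,:400],up(b)[:,:400]]))
E
```

```text
[1.4465 0.8719 0.5127]
knob gap 0.021233388308413845 z 0.05091446916943447 t 26.2083
F [ 0.4994 -0.7898  0.0456]
pull (0.008, np.float64(4.921977848218019))
reading 0.03647764209611165 lateral 3.627270403395999e-05 F [-0.9199  4.0409  0.7608] 28.675
```

View pics/c4.png

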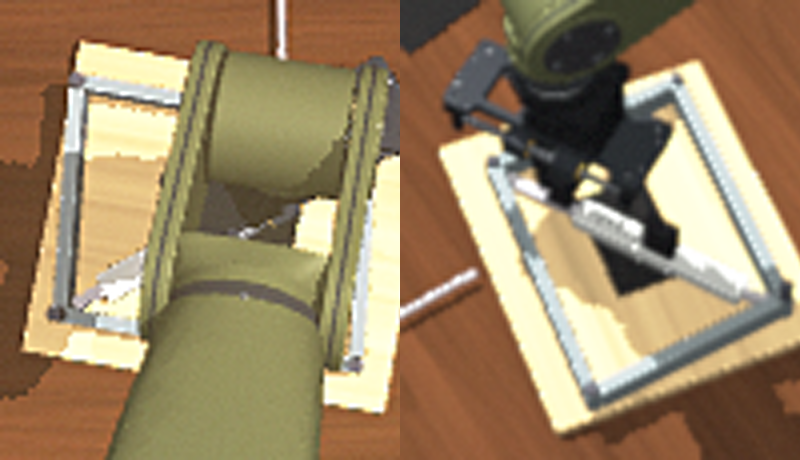

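Step 1 is seated: in the scene crop one nose is in the tall-bolt corner (785,295) and the other in the far right corner (495,165). The reading is 36.5 mm, against 36.9 predicted. Now the second diagonal.

```bash
python3 - <<'E'
from ctl import *
n=np.array([.4966,.1244]); yaw=-1.07285; d=np.array([np.cos(yaw),np.sin(yaw)])
gripper_open(); q=get_tcp_pos(); lin([*q[:2],.12]); h=n+.1*d
move_pose([*h,.12],R(yaw-np.pi/2)); lin([*h,.038]); close_gripper(); print(get_finger_gap()); lin([*h,.18])
A,B=np.array([-.079,-.104]),np.array([.0787,.1211])
n,yaw=place_diag(A,B,1,1); print(n,yaw,get_finger_gap()); gripper_open()
s=pull(n,yaw,.0365,.0648); hold(.4)
for k,im in pics().items(): cv2.imwrite(f"pics/{k}4.png",im[:,:,::-1])
up=lambda a:cv2.resize(a,None,fx=4,fy=4,interpolation=cv2.INTER_CUBIC)
a=cv2.imread("pics/top4.png")[155:270,180:295]; b=cv2.imread("pics/scene4.png")[200:315,230:345]
cv2.imwrite("pics/c5.png",np.hstack([up(a)[:,:400],up(b)[:,:400]]))
E
```

```text
0.015822273024051904
down 0.024000000000000014 8.096319555068355 0.037949875123735335
probe (-1, 0) (0.008, np.float64(4.4713676915494425))
probe (0, -1) (0.005, np.float64(3.6435248090537398))
nose tray [-0.0804 -0.103 ] target [-0.079 -0.104] force [ 1.5878  0.6568 -1.6205]
[ 0.4572 -0.0793] 0.7711828695042795 0.015851450262911185
knob gap 0.02194108310909148 z 0.05096844365111222 t 54.0333
F [0.1613 0.0512 0.2861]
pull (0.009000000000000001, np.float64(5.511985077662652))
reading 0.06483314901582524 lateral 0.00010536284308847177 F [-4.0093 -3.5662  2.1798] 56.9583
```

View pics/c5.png

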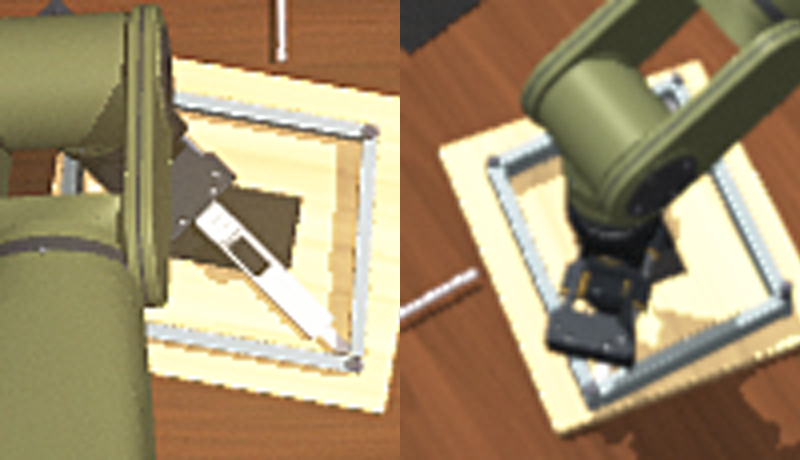

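The second diagonal is seated at 64.8 mm. The two readings give a lean of about 0.105 rad, so the far rail has to move about 18 mm right. First the rule goes back to its mat, then I shift the rail.

```bash
python3 - <<'E'
from ctl import *
n=np.array([.4572,-.0793]); yaw=.77118; d=np.array([np.cos(yaw),np.sin(yaw)])
gripper_open(); q=get_tcp_pos(); lin([*q[:2],.12]); h=n+.1*d
move_pose([*h,.12],R(yaw-np.pi/2)); lin([*h,.038]); close_gripper(); print(get_finger_gap()); lin([*h,.18])
m=[.438,-.348]; move_pose([*m,.14],R(.18-np.pi/2)); lin([*m,.045]); print("down",push([0,0,-1],.018,3,.001,.03),get_tcp_pos())
gripper_open(); lin([*m,.13]); print(get_time_s())
print("screwdriver tip tray",w2t(onz("top",(250.5,170),.01)))
th=.1055
pt=lambda th:t2w([-.085+.17*np.cos(th)+.006,.010+.17*np.sin(th)])
a=pt(th); go([*a,.12],YAW); lin([*a,.026]); close_gripper(); hold(.1); print("rail gap",get_finger_gap(),get_tcp_pos(),w2t(get_tcp_pos()))
for t in (.05,0): lin([*pt(t),.026],.04); hold(.1); print(get_force(),w2t(get_tcp_pos()))
gripper_open(); b=pt(0); lin([*b,.12]); go([.45,.30,.25],np.pi/2+1.486-np.pi); print(get_time_s())
for k,im in pics().items(): cv2.imwrite(f"pics/{k}5.png",im[:,:,::-1])
up=lambda a:cv2.resize(a,None,fx=4,fy=4,interpolation=cv2.INTER_CUBIC)
a=cv2.imread("pics/top5.png")[155:300,180:380]
cv2.imwrite("pics/c6.png",up(a)); cv2.imwrite("pics/c7.png",cv2.resize(cv2.imread("pics/scene5.png")[145:310,200:345],None,fx=3.6,fy=3.6,interpolation=cv2.INTER_CUBIC))
E
```

```text
0.015689298433684915
down (0.017000000000000008, np.float64(5.017476532434671)) [ 0.4391 -0.3486  0.0294]
72.1417
screwdriver tip tray [ 0.1374 -0.0174]
rail gap 0.012217295623734855 [0.6481 0.0175 0.0259] [0.0889 0.0279]
[-3.7582  6.2387  2.9356] [0.0896 0.0205]
[-3.2242  7.0031  3.3386] [0.0899 0.0123]
80.375
```

View pics/c6.png

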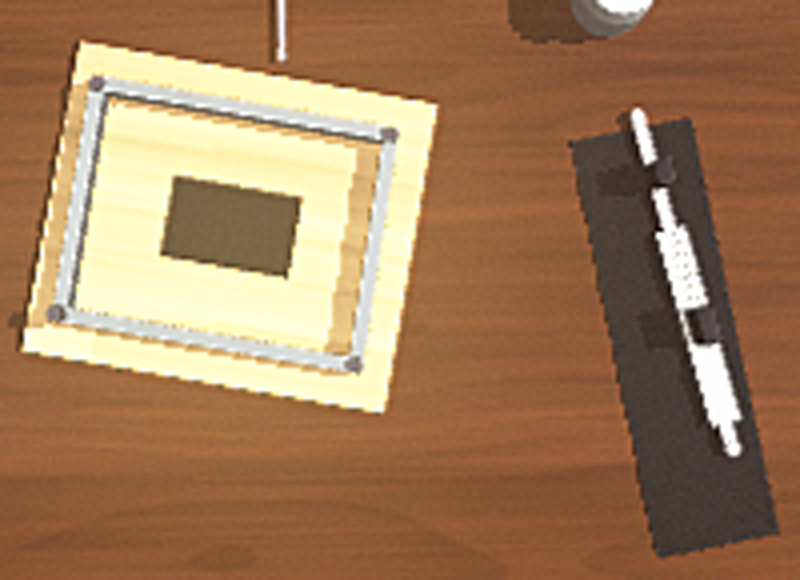

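View pics/c7.png

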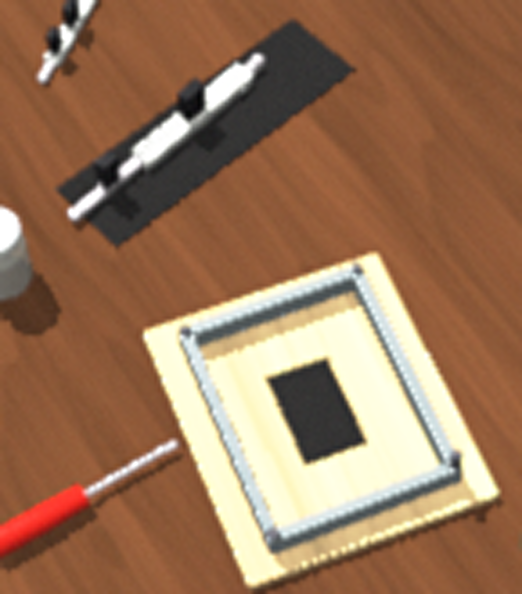

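Top crop: FL bolt at (97,84), FR at (390,134). Comparing the side-rail slope with the board edge leaves about 0.015–0.02 rad of lean, which fits the roughly 2 mm the arm fell short. I'll re-pinch and push the remaining 2.4 mm by measured position, then place the first carton.

```bash
cat >> ctl.py <<'E'
PAD=np.array([.5551,.0072])
def stack(c,longdir,base,h):
    psi=go([*c,.16],longdir-np.pi/2); lin([*c,.012]); close_gripper(); g=get_finger_gap(); print("gap",g,get_grasp_force())
    assert .058<g<.070
    lin([*c,.20],.2); go_same=[s for s in(YAW,YAW+np.pi,YAW-np.pi)]
    s=min(go_same,key=lambda s:abs(s-psi)); move_pose([*PAD,.20],R(s))
    lin([*PAD,base+.012+.006]); print("down",push([0,0,-1],.010,3,.001,.03),get_tcp_pos()[2]-.012-base)
    gripper_open(); lin([*PAD,.22],.2); print("t",get_time_s())
E
python3 - <<'E'
from ctl import *
a=t2w([.0905,.0123]); go([*a,.12],YAW); lin([*a,.026]); close_gripper(); hold(.1); q0=get_tcp_pos(); y0=w2t(q0)[1]; print(get_finger_gap(),w2t(q0))
c=0
while c<.008:
    c+=.0005; p=q0[:2]+RT@np.array([0,-c]); lin([*p,.026],.02); y=np.mean([w2t(get_tcp_pos())[1] for _ in range(4)])
    if y0-y>.0024: break
print("moved",y0-y,"cmd",c,get_force()); gripper_open(); lin([*p,.12])
stack(np.array([.4188,.4041]),1.54,.012,.046)
go([.583,.4032,.22],1.743-np.pi/2)
for k,im in pics().items(): cv2.imwrite(f"pics/{k}6.png",im[:,:,::-1])
up=lambda a,f:cv2.resize(a,None,fx=f,fy=f,interpolation=cv2.INTER_CUBIC)
a=up(cv2.imread("pics/top6.png")[155:270,180:295],4)[:460,:460]; b=up(cv2.imread("pics/scene6.png")[200:315,230:315],4)
cv2.imwrite("pics/c8.png",np.hstack([a,b]))
E
```

```text
0.011953127881886802 [0.0899 0.0123]
moved 0.002631025020292471 cmd 0.005000000000000001 [1.0254 8.903  0.0633]
gap 0.06462769915729163 29.618271589279175
down (0.008, np.float64(9.878770892305724)) 0.0002468775850068168
t 99.9417
```

View pics/c8.png

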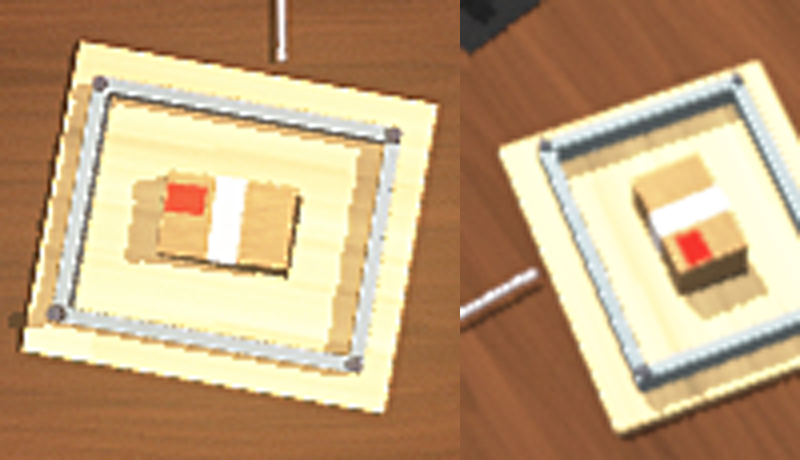

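The frame is now square by image, with side-rail slope 0.173 against 0.182 for the board edge. The first carton sits on the mark. Now the other two.

```bash
python3 - <<'E'
from ctl import *
stack(np.array([.583,.4032]),1.743,.058,.046)
stack(np.array([.4428,.2725]),1.486,.104,.038)
go([.45,.35,.28],np.pi/2)
ims=pics()
for k,im in ims.items(): cv2.imwrite(f"pics/{k}7.png",im[:,:,::-1])
for n,c in dict(top=proj("top",[*PAD,.142]),scene=proj("scene",[*PAD,.142])).items():
    H=hsv(ims[n]); x,y=int(c[0])-24,int(c[1])-24; print(n,c)
for n in ims:
    H=hsv(ims[n]); m=((H[...,0]<6)|(H[...,0]>174))&(H[...,1]>200)&(H[...,2]>150); print(n,[(b[0],b[1]) for b in blobs(m,10)])
up=lambda a,f:cv2.resize(a,None,fx=f,fy=f,interpolation=cv2.INTER_CUBIC)
a=up(cv2.imread("pics/top7.png")[155:305,180:380],2.9)[:440]; b=up(cv2.imread("pics/scene7.png")[200:315,255:310],4)[:440] 
h=min(len(a),len(b)); cv2.imwrite("pics/c9.png",np.hstack([a[:h],b[:h]]))
E
```

```text
gap 0.06394416743853147 29.905474483966827
down (0.008, np.float64(9.219385629021652)) 0.00016352632867270428
t 110.7917
gap 0.06427457907854385 29.669475853443146
down (0.008, np.float64(7.376713994208918)) 0.00021150394907648584
t 119.9417
top [234.1236 208.316 ]
scene [287.4474 239.5135]
scene [(array([288.3636, 249.0303]), np.int32(33)), (array([210.4885, 288.9023]), np.int32(174))]
top [(array([248.8598, 122.7805]), np.int32(164))]
```

View pics/c9.png

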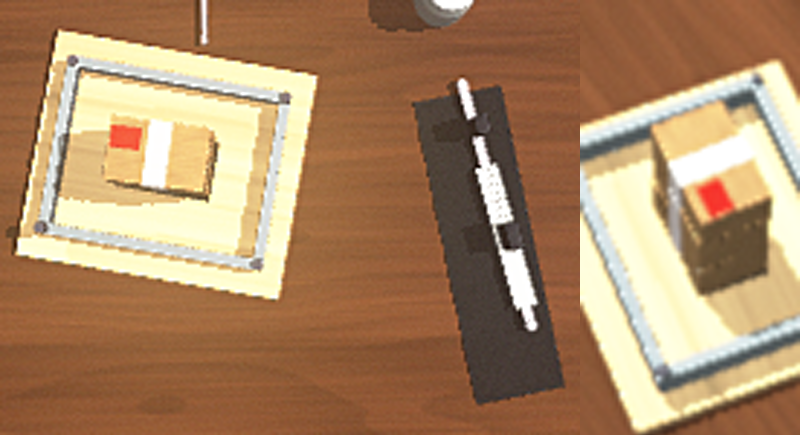

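```bash
python3 - <<'E'
from ctl import *
ims={n:cv2.cvtColor(cv2.imread(f"pics/{n}7.png"),cv2.COLOR_BGR2RGB) for n in CM}
a,b=[onz("top",p,.01)[:2] for p in((339,183.6),(363.4,267))]; d=(a-b)/np.linalg.norm(a-b); o=b+.106*d
M=np.array([.4602,-.344]); c,s=np.cos(.18),np.sin(.18); e=o-M
print("rule yaw",np.arctan2(d[1],d[0]),"len",np.linalg.norm(a-b),"in mat",c*e[0]+s*e[1],-s*e[0]+c*e[1])
print("handle",tri((200+190/3.6,145+97/3.6),(180+510/2.9,155+235/2.9)))
for n,(x,y,w,h) in dict(top=(210,186,50,44),scene=(266,220,44,50)).items():
    H=hsv(ims[n])[y:y+h,x:x+w]
    m=((H[...,2]<245)&(H[...,0]<21)&(H[...,2]>170)&(H[...,1]>95))|((H[...,1]>200)&(H[...,2]>150)); b=max(blobs(m),key=lambda b:b[1])
    m=cv2.morphologyEx(m.astype(np.uint8),cv2.MORPH_CLOSE,np.ones((13,13))); m=cv2.morphologyEx(m,cv2.MORPH_OPEN,np.ones((5,5)))
    r=cv2.minAreaRect(cnt(m)); box=cv2.boxPoints(r)+[x,y]; P=np.array([onz(n,p,.142)[:2] for p in box]); D=P-np.roll(P,-1,0); l=np.linalg.norm(D,axis=1); k=np.argmax(l)
    print(n,"carton top",P.mean(0),w2t(P.mean(0)),l,"yaw err",(np.arctan2(D[k,1],D[k,0])-YAW)%np.pi-np.pi/2)
F=lambda p,q:(230+p/4,200+q/4)
for nm,sp,tp in(("FL",F(644-460,376),(180+99/4,155+84/4)),("FR",F(547-460,147),(180+393/4,155+134/4)),("NR",F(738-460,81),(180+353/4,155+365/4))): print(nm,w2t(tri(sp,tp)[0]))
E
```

```text
rule yaw 0.2569894017617098 len 0.27655116804382723 in mat 0.010568308602223072 -0.020732109573733167
handle (array([ 0.4701, -0.3613,  0.0419]), np.float64(0.00024359579688272348))
top carton top [0.5576 0.006 ] [ 0.0022 -0.0004] [0.1399 0.1231 0.1389 0.1228] yaw err 0.17367026612415737
scene carton top [ 0.5606 -0.0049] [ 0.0072 -0.0105] [0.1193 0.1359 0.1142 0.136 ] yaw err -0.36675088578435266
FL [0.0887 0.1188]
FR [ 0.0884 -0.1138]
NR [-0.0933 -0.1141]
```

```bash
python3 - <<'E'
from ctl import *
ims={n:cv2.cvtColor(cv2.imread(f"pics/{n}7.png"),cv2.COLOR_BGR2RGB) for n in CM}
c=[]
for n,(x,y,w,h) in dict(top=(222,192,26,34),scene=(274,230,28,20)).items():
    H=hsv(ims[n])[y:y+h,x:x+w]; m=(H[...,1]<25)&(H[...,2]>235); b=max(blobs(m),key=lambda b:b[1]); r=cv2.minAreaRect(cnt(b[2]))
    box=cv2.boxPoints(r)+[x,y]; P=np.array([onz(n,p,.142)[:2] for p in box]); D=P-np.roll(P,-1,0); l=np.linalg.norm(D,axis=1); k=np.argmax(l)
    p=b[0]+[x,y]; c.append(p); print(n,p,b[1],w2t(onz(n,p,.142)),l,"yaw err",(np.arctan2(D[k,1],D[k,0])-YAW+1.5)%np.pi-1.5)
print(tri(c[1],c[0]))
E
```

```text
top [233.6647 207.5145] 173 [0.0016 0.002 ] [0.0644 0.0217 0.0644 0.0216] yaw err 0.04466167199407378
scene [289.057  239.1646] 158 [-0.0058  0.001 ] [0.0752 0.0444 0.0742 0.0439] yaw err 0.08819193414055926
(array([0.5544, 0.0099, 0.1477]), np.float64(0.006255601327524262))
```

The top carton is about 2 mm from centre with a yaw error of about 0.04 rad. The rule is within limits on the mat and the frame is square, so I'm handing in.

```bash
python3 -c "
from plant import *
print(get_time_s(), finish_job())"
```

```text
the job is handed in; nothing more can be done
121.4 None
```

The job is handed in at 121.4 s of the 210 s allowed; no verdict came back. The diagonals read 36.5 mm and 64.8 mm, the frame was then squared to about 0.01 rad by image, the rule lies back on its mat, and all three cartons are stacked on the mark (top one about 2 mm off centre).

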